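# Top up the sample carrier and ring for the operator

### The arm

A 6-joint arm with a two-finger parallel gripper is mounted at the origin on the work surface. World frame = base frame: x ahead of the robot, y to its left, z up, the work surface at z = 0. Lengths are in m, angles in rad, forces in N, time in s.
With the tool pointing down it reaches from about 0.35 to 0.775 m from the base axis. Payload 7.3 kg.
Tool frame: the origin (TCP) lies midway between the tips of the shut fingers; the grasp point (between the pads) lies 19 mm behind it (bot.tcp_to_grasp is the distance from the TCP to the grasp point, in m); z points along the fingers, y is the line along which they close (so a half turn about z gives the same grasp; the last joint's range is limited). The gripper opens to 92 mm and grips with 3 to 60 N. Pads are 19 mm wide; open, the fingers measure 130 mm over their backs; the gripper's body (75 mm by 190 mm) begins 47 mm behind the grasp point.
Start: joints at [-0.146, 0.342, 1.524, -0, 1.275, -0.146], TCP at [0.525, 0, 0.227] pointing down, gripper open.
Joint ranges: [-2.53, 2.53], [-0.77, 2.02], [0.04, 2.7], [-1, 4.14], [0.28, 2.66], [-3.11, 3.11]. Speed limits (rad/s): [2.57, 2.57, 3.14, 3.14, 3.14, 3.14].

### API

Orientations are given as a rotation vector (axis times angle).
In Python, from station import bot, imaging, ticket gives the robot as it stands.
- The arm moves only by the tool servo_tool, never from a script. Its arguments are lists of equal length, an entry for each row: "dp": the shift along the world's x, y, z in cm, a list of three; "twist": the turn, a rotation vector about the world's x, y, z in rad, a list of three; "hand": the closure, from 0 (fully open) to 1 (shut). A call has 1 to 8 rows; each row shifts and turns the commanded pose from where the row before left it; what a row does not reach is not made up. A row lasts 1/12 s, in which the tool goes at most 41.7 mm and 7.16 degrees, less where a joint would pass 70% of its speed; a pose out of reach is approached as far as the arm can. A call with a gripper value outside its range is refused whole. The fingers move at their own pace and stop on an object; the grip force is fixed at half the most. Time passes only in rows, so rows that do not move let the fingers close. It gives the time, the measured TCP pose, the force, the opening and the grip force at its end, in the units of the state.
- bot.get_obs(): the state, without advancing time (a new reading comes with each control period).
- imaging.snapshot(name): name is "scene" or "side" or "wrist"; returns the picture (480x640x3 uint8, blue, green, red); there is no depth.
- imaging.calibration(name): a dict with "mtx" (3x3 intrinsics, pixels), "pose" (4x4, takes a point from camera to world coordinates). Camera axes: x right, y down, z forward; pixel columns grow to the right and rows downward; lengths in m; the calibration is good to about 2 mm. A picture is of the moment at which its call begins: read the wrist's pose just before it. calibration takes no time and is no camera call; for the wrist camera it gives the pose at the moment of the call.
- ticket.hand_in(): hands the job in; it is judged then, once.
The state is a dict: "time": time; "joint_positions": joint angles; "qvel": joint speeds; "joint_efforts": joint torques, N m; "tool_pos": TCP position; "eef_rot": TCP orientation; "wrist_force": force on the tool from outside, world axes, zero at the start; "wrist_torque": the same for the moment, N m; "grip_width": finger opening in m; "gripper_force": force on a finger pad.
Only numpy, scipy, OpenCV 4.12 (cv2) and the standard library are available. Lean on these libraries where they do the work, as an engineer would, in place of code of your own. Each camera call takes 0.05 s, during which the arm holds its last target. There are 200 camera calls.

### The job

Two of the six pockets in the grey sample carrier are empty: set the two spare jars from the logbook down into them, upright and fully home, without dropping them. When the carrier is full, press the desk bell's plunger all the way down to its stop and let it come up again, to call the operator. Leave the jars already in the carrier in their pockets, and the other things on the desk where they are.

Things in the scene. Friction and masses are not known exactly. Their poses are not given: they have to be found in the camera images.
- carrier: fixed grey plastic block, 164 (x) x 250 (y) x 24 mm tall, with six round pockets in 2 rows (along x) of 3 (along y), 86 mm apart both ways; each pocket is 54 mm in diameter and 18 mm deep (floor 6 mm above the desk). Four pockets hold a jar at the start, two are empty. Origin at the centre of its underside, z up
- carrier_hole0 (a point): centre of the mouth of pocket 0, level with the carrier's top face (24 mm up); at x -43, y -86 mm in the carrier's frame
- carrier_hole1 (a point): centre of the mouth of pocket 1, level with the carrier's top face (24 mm up); at x -43, y 0 mm in the carrier's frame
- carrier_hole2 (a point): centre of the mouth of pocket 2, level with the carrier's top face (24 mm up); at x -43, y 86 mm in the carrier's frame
- carrier_hole3 (a point): centre of the mouth of pocket 3, level with the carrier's top face (24 mm up); at x 43, y -86 mm in the carrier's frame
- carrier_hole4 (a point): centre of the mouth of pocket 4, level with the carrier's top face (24 mm up); at x 43, y 0 mm in the carrier's frame
- carrier_hole5 (a point): centre of the mouth of pocket 5, level with the carrier's top face (24 mm up); at x 43, y 86 mm in the carrier's frame
- jar0: a small closed sample jar: grey cylinder, 46 mm diameter, with a pale label band and a white lid 42 mm wide; 75 mm tall (lid from 60 mm up), 80 to 170 g; origin at the centre of its underside, z up its axis; it starts in one of the pockets and stays there
- jar1: a small closed sample jar: grey cylinder, 46 mm diameter, with a pale label band and a white lid 42 mm wide; 75 mm tall (lid from 60 mm up), 80 to 170 g; origin at the centre of its underside, z up its axis; it starts in one of the pockets and stays there
- jar2: a small closed sample jar: grey cylinder, 46 mm diameter, with a pale label band and a white lid 42 mm wide; 75 mm tall (lid from 60 mm up), 80 to 170 g; origin at the centre of its underside, z up its axis; it starts in one of the pockets and stays there
- jar3: a small closed sample jar: grey cylinder, 46 mm diameter, with a pale label band and a white lid 42 mm wide; 75 mm tall (lid from 60 mm up), 80 to 170 g; origin at the centre of its underside, z up its axis; it starts in one of the pockets and stays there
- spare0: a small closed sample jar: grey cylinder, 46 mm diameter, with a pale label band and a white lid 42 mm wide; 75 mm tall (lid from 60 mm up), 80 to 170 g; origin at the centre of its underside, z up its axis; a spare, it starts standing on the logbook
- spare1: a small closed sample jar: grey cylinder, 46 mm diameter, with a pale label band and a white lid 42 mm wide; 75 mm tall (lid from 60 mm up), 80 to 170 g; origin at the centre of its underside, z up its axis; a spare, it starts standing on the logbook
- logbook: fixed open logbook on one side of the carrier, 210 x 150 x 6 mm thick, white ruled pages; the spare jars stand on it; origin at the centre of its underside
- bell: fixed steel desk bell on the other side: black foot 86 mm wide and 8 mm thick, steel dome up to 42 mm high; origin at the centre of its underside
- plunger_top (a point): centre of the top of the bell's plunger head (22 mm wide steel button, 8 mm thick), 60 mm above the desk when up; it moves straight down with the plunger
- plunger (a joint): depth of the bell's plunger in m: 0 up, 0.008 down at its stop; spring, 1.6 N at the top and about 5 N at the stop; it comes up by itself
- clock: bystander: white desk clock, 45 x 110 x 75 mm tall, grey display; origin at the centre of its underside
- wide_jar: bystander: wider grey jar with a label and white lid, 72 mm in diameter, 90 mm tall, too big for the pockets; origin at the centre of its underside
- calculator: bystander: white pocket calculator, 75 x 120 x 14 mm; origin at the centre of its underside
- mouse: bystander: black computer mouse, 100 x 58 x 30 mm; origin at the centre of its underside
Not all that is in view belongs to the job. What is shaped like the bell but orange is not meant.

How it is judged:
By the outcome, as a careful person would: the job done as asked, in the order asked, and still so for the second after the job is handed in, with the robot touching nothing.
It also fails if it takes over 61 s, if anything falls off the work surface, if the arm or the gripper's body presses on something with over 40 N, if the wrist force passes 120 N, or if a joint passes its speed limit or range.

## Working session

There is one attempt and no reset: what is moved stays moved. The work goes in short steps, Python scripts to look and compute and a tool call to move; the robot and the scene stay as the last step left them, time stands still between calls to the robot, and variables do not carry over. Pictures are saved under pics/ and viewed, at most 10 in all, crops included, and the job is handed in when it is done.

Besides the shell and the picture viewer there is one more tool, called after "Call:" as name(argument=value, ...) on one line, values as JSON. servo_tool: Moves the arm, as the interface text tells. Its arguments: {"type":"object","properties":{"dp":{"type":"array"},"twist":{"type":"array"},"hand":{"type":"array"}},"required":["dp","twist","hand"]}

```bash
mkdir -p pics; ls; python3 - <<'E'
from station import bot, imaging
import cv2, numpy as np
for n in ("scene","side"):
    im=imaging.snapshot(n); cv2.imwrite(f"pics/{n}0.png",im)
    c=imaging.calibration(n); print(n,np.round(c["mtx"],1).tolist(),np.round(c["pose"],3).tolist())
o=bot.get_obs(); print(o["time"],o["tool_pos"],o["eef_rot"],o["grip_width"],bot.tcp_to_grasp)
im=imaging.snapshot("wrist"); cv2.imwrite("pics/wrist0.png",im)
print(np.round(imaging.calibration("wrist")["pose"],3).tolist())
E
```

```text
pics
scene [[463.9, 0.0, 316.9], [0.0, 463.9, 248.7], [0.0, 0.0, 1.0]] [[0.714, 0.563, -0.416, 1.016], [0.7, -0.574, 0.424, -0.441], [0.0, -0.594, -0.804, 0.924], [0.0, 0.0, 0.0, 1.0]]
side [[569.3, 0.0, 312.3], [0.0, 569.3, 242.9], [0.0, 0.0, 1.0]] [[0.991, -0.088, 0.099, 0.456], [-0.132, -0.7, 0.701, -0.805], [0.008, -0.708, -0.706, 0.919], [0.0, 0.0, 0.0, 1.0]]
0.1 [5.24650461e-01 7.65205443e-05 2.26108849e-01] [-2.22068860e+00 -2.22063089e+00  1.30826985e-03] 0.09175937194461843 0.0188
[[1.0, -0.0, -0.001, 0.526], [-0.0, -0.967, -0.254, 0.068], [-0.001, 0.254, -0.967, 0.383], [0.0, 0.0, 0.0, 1.0]]
```

View pics/scene0.png

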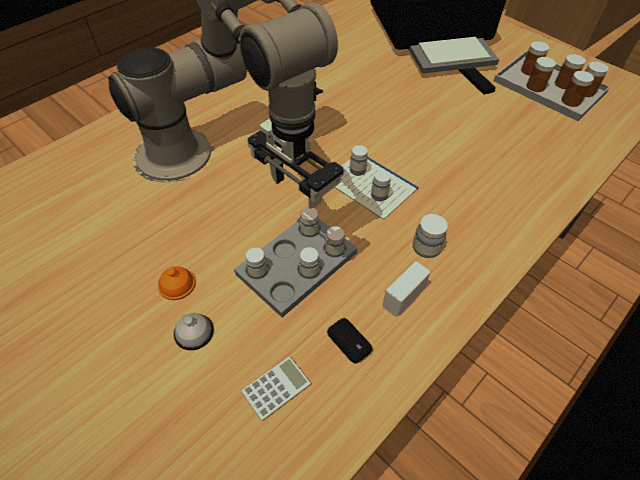

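View pics/side0.png

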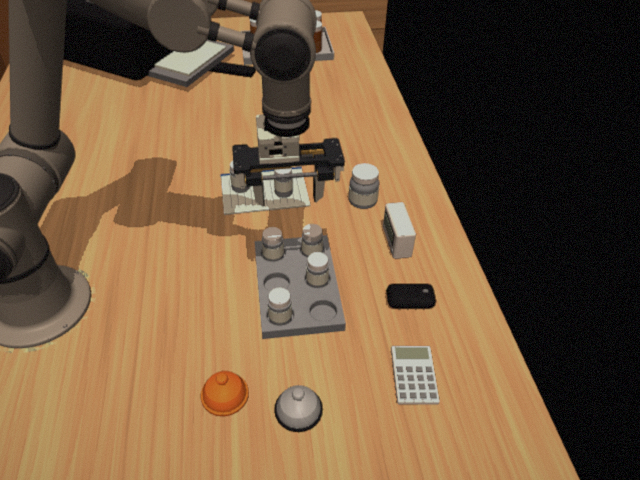

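The scene view shows the carrier with empty pockets at about (285,248) and (283,292), which are (277,284) and (322,310) in the side view. The spares stand on the logbook at scene (359,160) and (381,186), side (240,177) and (284,182).

Bell candidates are the steel one at scene (193,330) / side (298,408) and the orange one at scene (176,282) / side (224,392). The steel one fits the description; the text rules out the orange one.

```bash
cat > h.py <<'E'
import numpy as np, cv2
def ray(cal,uv):
    d=cal["pose"][:3,:3]@np.linalg.inv(cal["mtx"])@np.array([uv[0],uv[1],1.]); return cal["pose"][:3,3],d/np.linalg.norm(d)
def plane(cal,uv,z):
    o,d=ray(cal,uv); return o+d*(z-o[2])/d[2]
def tri(obs):
    A=np.zeros((3,3));b=np.zeros(3);R=[ray(*x) for x in obs]
    for o,d in R:
        P=np.eye(3)-np.outer(d,d);A+=P;b+=P@o
    p=np.linalg.solve(A,b)
    return p,max(np.linalg.norm(np.cross(p-o,d)) for o,d in R)
def proj(cal,p):
    q=cal["mtx"]@(cal["pose"][:3,:3].T@(np.asarray(p)-cal["pose"][:3,3])); return q[:2]/q[2]
E
python3 - <<'E'
from h import *
from station import imaging
S,D=imaging.calibration("scene"),imaging.calibration("side")
P={"spareA":((359,152),(240,170)),"spareB":((381,178),(284,174)),"pocketA":((285,247),(277,282)),"pocketB":((283,291),(322,309)),"bell":((193,319),(298,392)),
"j1":((255,256),(279,297)),"j2":((309,256),(318,261)),"j3":((309,214),(272,236)),"j4":((335,233),(312,232)),"wide":((433,222),(365,172))}
for k,(a,b) in P.items():
    p,e=tri([(S,a),(D,b)]); print(k,np.round(p,3),round(e,4))
a=cv2.imread("pics/scene0.png");b=cv2.imread("pics/side0.png")
t=np.hstack([cv2.resize(a[270:370,140:240],(390,390),interpolation=2),cv2.resize(b[350:450,210:330],(400,390),interpolation=2)])
cv2.imwrite("pics/bellcrop.png",t)
E
```

```text
spareA [0.433 0.315 0.071] 0.005
spareB [0.538 0.281 0.073] 0.0033
pocketA [ 0.493 -0.018  0.023] 0.0019
pocketB [ 0.577 -0.103  0.021] 0.0011
bell [ 0.506 -0.294  0.047] 0.001
j1 [ 0.492 -0.105  0.076] 0.0003
j2 [ 0.579 -0.021  0.076] 0.0001
j3 [0.492 0.066 0.075] 0.0014
j4 [0.578 0.066 0.077] 0.0016
wide [0.726 0.24  0.092] 0.0026
```

View pics/bellcrop.png

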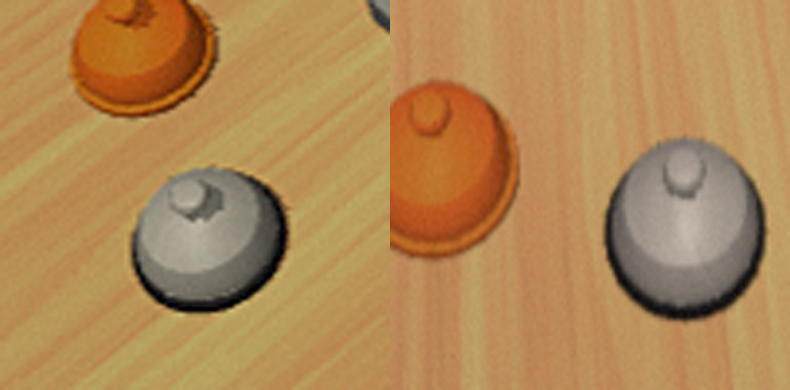

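View pics/wrist0.png

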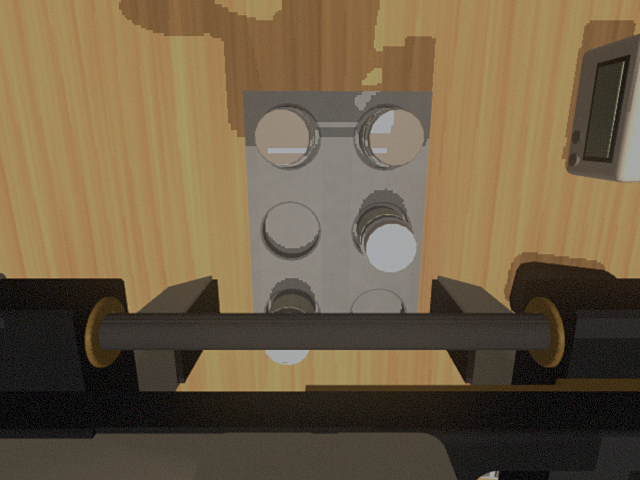

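The enlarged crop confirms the steel bell with its black foot: plunger head at scene (188,320), side (298,393). The orange one is the decoy. In the wrist view, pocket A's mouth is centred near (292,229), the carrier's far edge lies on row 91 (columns 244 to 432), and pocket B is half hidden at (377,305).

```bash
python3 - <<'E'
from h import *
from station import imaging
S,D,W=[imaging.calibration(n) for n in("scene","side","wrist")]
print("plunger",tri([(S,(188.2,319.5)),(D,(298.5,393))]))
for n,uv in {"A":(292,229),"cornL":(244,91),"cornR":(432,91)}.items(): print(n,np.round(plane(W,uv,.024),4))
print("A tri",tri([(S,(285,247)),(D,(277,282)),(W,(292,229))]))
# carrier edges in wrist
im=cv2.imread("pics/wrist0.png");hsv=cv2.cvtColor(im,cv2.COLOR_BGR2HSV)
m=(hsv[...,1]<60).astype(np.uint8)*255
for r in (100,180,270):
    x=np.where(m[r,225:450]>0)[0]+225; print(r,x.min(),x.max(),[np.round(plane(W,(q,r),.024)[:2],4) for q in(x.min(),x.max()+1)])
c=np.where(m[60:140,330]>0)[0]+60;print("top",c.min(),plane(W,(330,c.min()),.024))
# pocket A outline
g=cv2.cvtColor(im,cv2.COLOR_BGR2GRAY)
e=cv2.Canny(cv2.GaussianBlur(g,(3,3),0),20,50)[190:270,250:335]
ys,xs=np.nonzero(e); p=np.c_[xs+250,ys+190]; 
w=np.array([plane(W,q,.024)[:2] for q in p]); c=np.array([.493,-.018])
for _ in range(10):
    r=np.linalg.norm(w-c,axis=1); s=w[abs(r-.027)<.003]; A=np.c_[2*s,np.ones(len(s))]; q=np.linalg.lstsq(A,(s**2).sum(1),rcond=None)[0]; c=q[:2]
print("pocketA fit",c,np.sqrt(q[2]+c@c),len(s))
E
```

```text
plunger (array([ 0.50584249, -0.30365795,  0.0585232 ]), np.float64(0.0005389158750148004))
A [ 0.4947 -0.0162  0.024 ]
cornL [0.4559 0.1059 0.024 ]
cornR [0.6179 0.1058 0.024 ]
A tri (array([ 0.49332487, -0.01714311,  0.02219868]), np.float64(0.002268591535622157))
100 244 431 [array([0.4555, 0.0986]), array([0.6184, 0.0985])]
180 247 425 [array([0.4546, 0.0296]), array([0.6178, 0.0296])]
270 252 419 [array([ 0.4551, -0.0569]), array([ 0.6176, -0.0569])]
top 91 [0.53004716 0.10587464 0.024     ]
pocketA fit [ 0.49338381 -0.01780595] 0.027338179207117983 329
```

Call:
servo_tool(dp=[[-0.7,3.6,0],[-0.7,3.6,0],[-0.7,3.6,0],[-0.7,3.6,0],[-0.7,3.6,0],[-0.5,3.5,0],[0,2.5,0],[0,0,0]], twist=[[0,0,0],[0,0,0],[0,0,0],[0,0,0],[0,0,0],[0,0,0],[0,0,0],[0,0,0]], hand=[0,0,0,0,0,0,0,0])

```text
time: 0.82
tool_pos: [0.4841, 0.2442, 0.2264]
eef_rot: [-2.216, -2.225, -0.001]
wrist_force: [-0.1, -0.6, -0.6]
grip_width: 0.0922
gripper_force: 0.0
```

```bash
python3 - <<'E'
from station import imaging
import cv2, numpy as np
W=imaging.calibration("wrist"); im=imaging.snapshot("wrist"); cv2.imwrite("pics/wrist1.png",im); np.savez("w1.npz",**W)
E
```

```text
(no output)
```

View pics/wrist1.png

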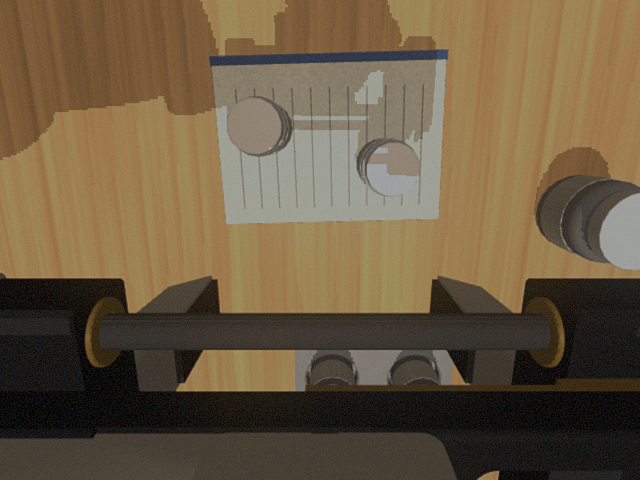

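The wrist view shows lid tops at about (256,126) for spare A and (391,168) for spare B.

```bash
python3 - <<'E'
from h import *
from station import imaging
S,D=imaging.calibration("scene"),imaging.calibration("side");W=dict(np.load("w1.npz"))
g=cv2.cvtColor(cv2.imread("pics/wrist1.png"),cv2.COLOR_BGR2GRAY);E=cv2.Canny(cv2.GaussianBlur(g,(3,3),0),20,50)
for n,uv,s,d in(("A",(256,126),(359,152),(240,170)),("B",(391,168),(381,178),(284,174))):
    ys,xs=np.nonzero(E); p=np.c_[xs,ys].astype(float); p=p[np.linalg.norm(p-uv,axis=1)<40]
    w=np.array([plane(W,q,.081)[:2] for q in p]); c=plane(W,uv,.081)[:2]
    for _ in range(15):
        r=np.linalg.norm(w-c,axis=1); t=w[abs(r-.021)<.002]; q=np.linalg.lstsq(np.c_[2*t,np.ones(len(t))],(t**2).sum(1),rcond=None)[0]; c=q[:2]
    print(n,plane(W,uv,.081)[:2],"fit",c,np.sqrt(q[2]+c@c),len(t),"tri",tri([(S,s),(W,uv)]),tri([(D,d),(W,uv)]))
E
```

```text
A [0.43370491 0.31961374] fit [0.43201293 0.31969474] 0.020838371584737597 289 tri (array([0.43134589, 0.31920214, 0.07323895]), np.float64(0.00120955168471856)) (array([0.43255953, 0.31987952, 0.06160965]), np.float64(0.0020971604370126733))
B [0.535279   0.28928832] fit [0.53619274 0.28854835] 0.020918785141536986 299 tri (array([0.53558209, 0.28751569, 0.07111987]), np.float64(0.001699627425619353)) (array([0.53895401, 0.2880004 , 0.06328215]), np.float64(0.0006967342922578153))
```

Call:
servo_tool(dp=[[2.6,2.2,-1],[2.6,2.2,-1],[0,0,-3.5],[0,0,-3.5],[0,0,-3.5],[0,0,-3.5],[0,0,-2.4],[0,0,0]], twist=[[0,0,0],[0,0,0],[0,0,0],[0,0,0],[0,0,0],[0,0,0],[0,0,0],[0,0,0]], hand=[0,0,0,0,0,0,0,0])

```text
time: 1.53
tool_pos: [0.5337, 0.2812, 0.037]
eef_rot: [-2.22, -2.217, 0.016]
wrist_force: [-1.0, 0.4, -1.3]
grip_width: 0.0921
gripper_force: 0.0
```

Call:
servo_tool(dp=[[0.2,0.7,-0.5],[0,0,0],[0,0,0]], twist=[[0,0,0],[0,0,0],[0,0,0]], hand=[0,0,0])

```text
time: 1.78
tool_pos: [0.5404, 0.2915, 0.0396]
eef_rot: [2.22, 2.221, 0.005]
wrist_force: [-0.7, 0.5, 1.0]
grip_width: 0.0919
gripper_force: 0.0
```

Call:
servo_tool(dp=[[0,0,0],[0,0,0]], twist=[[0,0,0],[0,0,0]], hand=[0,0])

```text
time: 1.95
tool_pos: [0.5398, 0.2913, 0.0393]
eef_rot: [2.22, 2.221, 0.004]
wrist_force: [0.5, 0.1, 0.2]
grip_width: 0.092
gripper_force: 0.0
```

Call:
servo_tool(dp=[[-0.3,-0.3,-0.7],[0,0,0],[0,0,0]], twist=[[0,0,0],[0,0,0],[0,0,0]], hand=[0,0,0])

```text
time: 2.2
tool_pos: [0.5354, 0.2877, 0.0304]
eef_rot: [-2.221, -2.221, 0.002]
wrist_force: [0.7, 0.3, 0.3]
grip_width: 0.0918
gripper_force: 0.0
```

Call:
servo_tool(dp=[[0,0,0],[0,0,0],[0,0,0],[0,0,0],[0,0,0],[0,0,0]], twist=[[0,0,0],[0,0,0],[0,0,0],[0,0,0],[0,0,0],[0,0,0]], hand=[1,1,1,1,1,1])

```text
time: 2.7
tool_pos: [0.5361, 0.2881, 0.0308]
eef_rot: [2.221, 2.221, 0.0]
wrist_force: [0.1, -0.2, -0.1]
grip_width: 0.0563
gripper_force: 0.0
```

Call:
servo_tool(dp=[[0,0,0],[0,0,0],[0,0,0],[0,0,0]], twist=[[0,0,0],[0,0,0],[0,0,0],[0,0,0]], hand=[1,1,1,1])

```text
time: 3.03
tool_pos: [0.536, 0.288, 0.0307]
eef_rot: [2.221, 2.221, 0.0]
wrist_force: [0.2, 0.4, 0.1]
grip_width: 0.0453
gripper_force: 30.0
```

Call:
servo_tool(dp=[[0,0,1],[0,0,2],[0,0,3],[0,0,3],[0,0,3],[0,0,2],[0,0,0]], twist=[[0,0,0],[0,0,0],[0,0,0],[0,0,0],[0,0,0],[0,0,0],[0,0,0]], hand=[1,1,1,1,1,1,1])

```text
time: 3.62
tool_pos: [0.5382, 0.289, 0.1766]
eef_rot: [2.219, 2.219, 0.014]
wrist_force: [1.6, 1.0, -0.2]
grip_width: 0.0452
gripper_force: 30.0
```

Call:
servo_tool(dp=[[0.4,-2,0],[0.4,-3.5,0],[0.4,-3.5,0],[0.4,-3.5,0],[0.4,-3.5,0],[0.4,-3.5,0],[0.4,-3.5,0],[0.4,-3.5,0]], twist=[[0,0,0],[0,0,0],[0,0,0],[0,0,0],[0,0,0],[0,0,0],[0,0,0],[0,0,0]], hand=[1,1,1,1,1,1,1,1])

```text
time: 4.28
tool_pos: [0.5673, 0.0214, 0.1699]
eef_rot: [-2.221, -2.221, 0.002]
wrist_force: [0.9, 1.0, -1.2]
grip_width: 0.0452
gripper_force: 30.0
```

Call:
servo_tool(dp=[[0.4,-3.5,0],[0.4,-3.5,0],[0,-3,0],[0,-2,0],[0,-0.5,0],[0,0,0],[0,0,0]], twist=[[0,0,0],[0,0,0],[0,0,0],[0,0,0],[0,0,0],[0,0,0],[0,0,0]], hand=[1,1,1,1,1,1,1])

```text
time: 4.87
tool_pos: [0.5756, -0.1013, 0.1701]
eef_rot: [-2.221, -2.22, 0.0]
wrist_force: [0.6, 0.1, -1.0]
grip_width: 0.0455
gripper_force: 30.0
```

```bash
python3 - <<'E'
from h import *
from station import imaging
for n in("scene","side"):
    C=imaging.calibration(n); g=cv2.cvtColor(cv2.imread(f"pics/{n}0.png"),cv2.COLOR_BGR2GRAY);E=cv2.Canny(cv2.GaussianBlur(g,(3,3),0),20,50)
    ys,xs=np.nonzero(E); w=np.array([plane(C,q,.024)[:2] for q in np.c_[xs,ys].astype(float)])
    for h,c in(("1",(.4935,-.0185)),("3",(.5795,-.1045))):
        c=np.array(c)
        for _ in range(15):
            r=np.linalg.norm(w-c,axis=1); t=w[abs(r-.027)<.003]; q=np.linalg.lstsq(np.c_[2*t,np.ones(len(t))],(t**2).sum(1),rcond=None)[0]; c=q[:2]
        print(n,h,c,np.sqrt(q[2]+c@c),len(t))
S=imaging.snapshot("scene");T=imaging.snapshot("side")
cv2.imwrite("pics/hold.png",np.hstack([cv2.resize(S[150:350,190:390],(400,400)),cv2.resize(T[170:370,210:410],(400,400))]))
E
```

```text
scene 1 [ 0.49318003 -0.02114022] 0.02791866910296749 53
scene 3 [ 0.57775948 -0.10742391] 0.027505143948420314 80
side 1 [ 0.49199241 -0.0194039 ] 0.026610532342726995 58
side 3 [ 0.57676986 -0.10777865] 0.02797561350379741 75
```

View pics/hold.png

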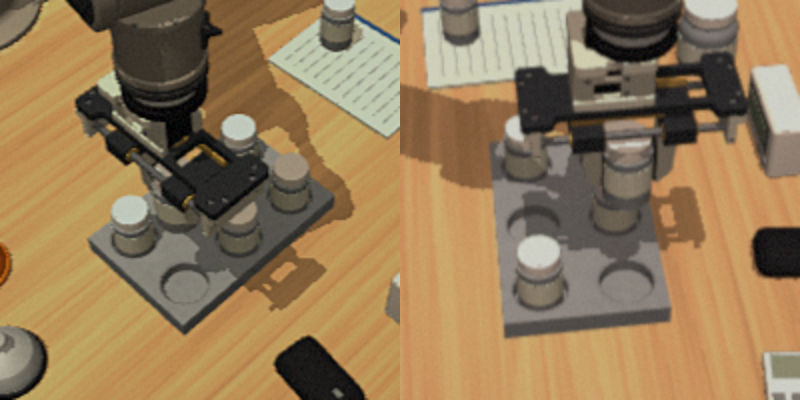

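The jar is held upright, with pocket 3 empty below it at crop (185,285) left and (628,280) right.

Call:
servo_tool(dp=[[0.3,-0.5,-1.5],[0,0,-2.5],[0,0,-2.5],[0,0,-2.5],[0,0,-1.5],[0,0,-0.5],[0,0,0],[0,0,0]], twist=[[0,0,0],[0,0,0],[0,0,0],[0,0,0],[0,0,0],[0,0,0],[0,0,0],[0,0,0]], hand=[1,1,1,1,1,1,1,1])

```text
time: 5.63
tool_pos: [0.5796, -0.1063, 0.0615]
eef_rot: [2.22, 2.222, 0.001]
wrist_force: [-0.3, 0.2, -0.5]
grip_width: 0.0454
gripper_force: 30.0
```

Call:
servo_tool(dp=[[-0.1,0,-0.8],[0,0,-0.5],[0,0,-0.4],[0,0,-0.3],[0,0,0]], twist=[[0,0,0],[0,0,0],[0,0,0],[0,0,0],[0,0,0]], hand=[1,1,1,1,1])

```text
time: 6.05
tool_pos: [0.5776, -0.107, 0.0401]
eef_rot: [-2.221, -2.221, 0.001]
wrist_force: [-0.1, 1.2, -0.8]
grip_width: 0.0451
gripper_force: 30.0
```

Call:
servo_tool(dp=[[0,0,-0.4],[0,0,-0.3],[0,0,-0.2],[0,0,0],[0,0,0]], twist=[[0,0,0],[0,0,0],[0,0,0],[0,0,0],[0,0,0]], hand=[1,1,1,1,1])

```text
time: 6.47
tool_pos: [0.578, -0.107, 0.0316]
eef_rot: [-2.221, -2.221, 0.0]
wrist_force: [-0.1, -1.0, -0.3]
grip_width: 0.0459
gripper_force: 30.0
```

One more millimetre to contact, then I open partway: 0.35 closure is about 60 mm, which clears the neighbouring jar.

Call:
servo_tool(dp=[[0,0,-0.1],[0,0,0],[0,0,0]], twist=[[0,0,0],[0,0,0],[0,0,0]], hand=[1,1,1])

```text
time: 6.72
tool_pos: [0.5781, -0.107, 0.0308]
eef_rot: [2.221, 2.221, 0.0]
wrist_force: [-0.5, -0.2, -1.8]
grip_width: 0.0454
gripper_force: 30.0
```

Call:
servo_tool(dp=[[0,0,0],[0,0,0],[0,0,0],[0,0,0]], twist=[[0,0,0],[0,0,0],[0,0,0],[0,0,0]], hand=[0.35,0.35,0.35,0.35])

```text
time: 7.05
tool_pos: [0.5781, -0.107, 0.0309]
eef_rot: [2.221, 2.221, 0.0]
wrist_force: [-1.4, -0.2, -0.6]
grip_width: 0.0596
gripper_force: 0.0
```

Call:
servo_tool(dp=[[0,0,1],[0,0,2.5],[0,0,3],[0,0,3],[0,0,3],[-1,3,1],[-1,3.4,0],[-1,3.4,0]], twist=[[0,0,0],[0,0,0],[0,0,0],[0,0,0],[0,0,0],[0,0,0],[0,0,0],[0,0,0]], hand=[0.35,0.35,0.35,0.35,0.35,0,0,0])

```text
time: 7.72
tool_pos: [0.5482, -0.0085, 0.1678]
eef_rot: [2.222, 2.217, 0.003]
wrist_force: [0.2, 0.7, -0.9]
grip_width: 0.075
gripper_force: 0.0
```

Call:
servo_tool(dp=[[-1.2,3.4,0],[-1.2,3.4,0],[-1.2,3.4,0],[-1.2,3.4,0],[-1.2,3.4,0],[-1.2,3.4,0],[-1.2,3.4,0],[-1.2,3.4,0]], twist=[[0,0,0],[0,0,0],[0,0,0],[0,0,0],[0,0,0],[0,0,0],[0,0,0],[0,0,0]], hand=[0,0,0,0,0,0,0,0])

```text
time: 8.38
tool_pos: [0.4512, 0.2646, 0.1668]
eef_rot: [2.221, 2.221, 0.002]
wrist_force: [0.7, -0.5, 0.2]
grip_width: 0.0919
gripper_force: 0.0
```

Call:
servo_tool(dp=[[-1,3,0],[-0.5,1.5,0],[0,0,0],[0,0,0]], twist=[[0,0,0],[0,0,0],[0,0,0],[0,0,0]], hand=[0,0,0,0])

```text
time: 8.72
tool_pos: [0.4367, 0.3085, 0.1663]
eef_rot: [2.219, 2.223, 0.001]
wrist_force: [1.1, 0.1, 1.2]
grip_width: 0.0915
gripper_force: 0.0
```

Call:
servo_tool(dp=[[-0.5,1.1,-1],[0,0,-2.5],[0,0,-2.5],[0,0,-2.5],[0,0,-2.5],[0,0,-1],[0,0,0],[0,0,0]], twist=[[0,0,0],[0,0,0],[0,0,0],[0,0,0],[0,0,0],[0,0,0],[0,0,0],[0,0,0]], hand=[0,0,0,0,0,0,0,0])

```text
time: 9.38
tool_pos: [0.4323, 0.3186, 0.0458]
eef_rot: [-2.223, -2.22, 0.001]
wrist_force: [-0.4, 0.2, -0.4]
grip_width: 0.0922
gripper_force: 0.0
```

Call:
servo_tool(dp=[[0,0.1,-0.9],[0,0,-0.6],[0,0,0],[0,0,0]], twist=[[0,0,0],[0,0,0],[0,0,0],[0,0,0]], hand=[0,0,0,0.5])

```text
time: 9.72
tool_pos: [0.432, 0.32, 0.0308]
eef_rot: [2.221, 2.221, 0.0]
wrist_force: [-1.2, 0.3, 0.5]
grip_width: 0.0886
gripper_force: 0.0
```

Call:
servo_tool(dp=[[0,0,0],[0,0,0],[0,0,0],[0,0,0],[0,0,0],[0,0,0],[0,0,0],[0,0,0]], twist=[[0,0,0],[0,0,0],[0,0,0],[0,0,0],[0,0,0],[0,0,0],[0,0,0],[0,0,0]], hand=[1,1,1,1,1,1,1,1])

```text
time: 10.38
tool_pos: [0.432, 0.32, 0.0308]
eef_rot: [2.221, 2.221, 0.0]
wrist_force: [-0.2, -0.3, 1.3]
grip_width: 0.0451
gripper_force: 30.0
```

Call:
servo_tool(dp=[[0,0,0],[0,0,0]], twist=[[0,0,0],[0,0,0]], hand=[1,1])

```text
time: 10.55
tool_pos: [0.432, 0.32, 0.0308]
eef_rot: [2.221, 2.221, -0.0]
wrist_force: [-0.3, -1.0, 2.0]
grip_width: 0.0454
gripper_force: 30.0
```

Call:
servo_tool(dp=[[0,0,1],[0,0,2],[0,0,3],[0,0,3],[0,0,3],[0,0,2],[0.6,-2,0],[0.6,-3,0]], twist=[[0,0,0],[0,0,0],[0,0,0],[0,0,0],[0,0,0],[0,0,0],[0,0,0],[0,0,0]], hand=[1,1,1,1,1,1,1,1])

```text
time: 11.22
tool_pos: [0.4447, 0.2715, 0.1731]
eef_rot: [2.217, 2.224, 0.008]
wrist_force: [0.3, -1.2, -1.9]
grip_width: 0.0457
gripper_force: 30.0
```

Call:
servo_tool(dp=[[0.6,-3.4,0],[0.6,-3.4,0],[0.6,-3.4,0],[0.6,-3.4,0],[0.6,-3.4,0],[0.6,-3.4,0],[0.6,-3.4,0],[0.6,-3,0]], twist=[[0,0,0],[0,0,0],[0,0,0],[0,0,0],[0,0,0],[0,0,0],[0,0,0],[0,0,0]], hand=[1,1,1,1,1,1,1,1])

```text
time: 11.88
tool_pos: [0.492, -0.0001, 0.1715]
eef_rot: [2.221, 2.22, 0.0]
wrist_force: [0.8, 0.2, -0.5]
grip_width: 0.0454
gripper_force: 30.0
```

Call:
servo_tool(dp=[[0.1,-1.5,0],[0,-0.5,0],[0,0,0],[0,0,0]], twist=[[0,0,0],[0,0,0],[0,0,0],[0,0,0]], hand=[1,1,1,1])

```text
time: 12.22
tool_pos: [0.4927, -0.0173, 0.1709]
eef_rot: [-2.221, -2.221, -0.0]
wrist_force: [-0.2, 0.2, -0.9]
grip_width: 0.0455
gripper_force: 30.0
```

Call:
servo_tool(dp=[[0,-0.2,-1.5],[0,0,-2.5],[0,0,-2.5],[0,0,-2.5],[0,0,-1.5],[0,0,-0.5],[0,0,0],[0,0,0]], twist=[[0,0,0],[0,0,0],[0,0,0],[0,0,0],[0,0,0],[0,0,0],[0,0,0],[0,0,0]], hand=[1,1,1,1,1,1,1,1])

```text
time: 12.88
tool_pos: [0.4934, -0.0192, 0.0614]
eef_rot: [2.22, 2.222, 0.001]
wrist_force: [0.2, -0.5, -1.2]
grip_width: 0.0457
gripper_force: 30.0
```

```bash
python3 - <<'E'
from station import imaging
import cv2,numpy as np
S=imaging.snapshot("scene");T=imaging.snapshot("side")
cv2.imwrite("pics/hold2.png",np.hstack([cv2.resize(S[200:320,230:350],(400,400),interpolation=2),cv2.resize(T[220:340,240:360],(400,400),interpolation=2)]))
E
```

```text
(no output)
```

View pics/hold2.png

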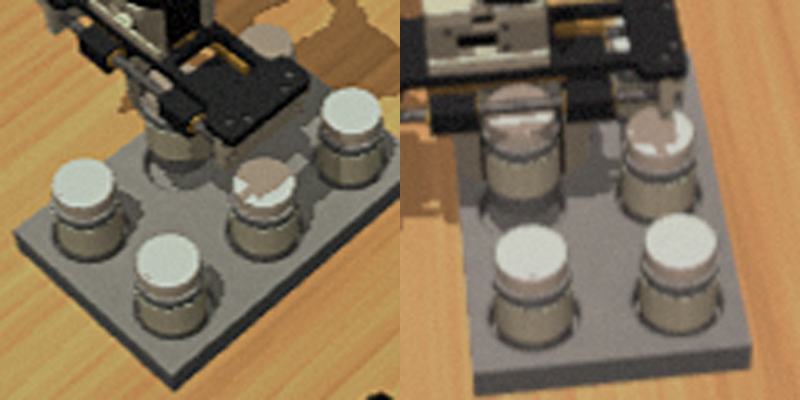

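The first spare sits home in pocket 3 (crop (168,285)), level with its neighbours. The second hangs centred above pocket 1 (crop (178,150)), so I lower it.

Call:
servo_tool(dp=[[0,0,-0.8],[0,0,-0.5],[0,0,-0.4],[0,0,-0.3],[0,0,0]], twist=[[0,0,0],[0,0,0],[0,0,0],[0,0,0],[0,0,0]], hand=[1,1,1,1,1])

```text
time: 13.4
tool_pos: [0.4925, -0.02, 0.04]
eef_rot: [-2.221, -2.22, 0.001]
wrist_force: [-0.4, -0.6, -0.9]
grip_width: 0.0456
gripper_force: 30.0
```

Call:
servo_tool(dp=[[0,0,-0.4],[0,0,-0.3],[0,0,-0.2],[0,0,0],[0,0,0]], twist=[[0,0,0],[0,0,0],[0,0,0],[0,0,0],[0,0,0]], hand=[1,1,1,1,1])

```text
time: 13.82
tool_pos: [0.493, -0.02, 0.0316]
eef_rot: [-2.221, -2.221, 0.0]
wrist_force: [0.4, -0.5, -1.3]
grip_width: 0.0455
gripper_force: 30.0
```

Call:
servo_tool(dp=[[0,0,-0.1],[0,0,0],[0,0,0]], twist=[[0,0,0],[0,0,0],[0,0,0]], hand=[1,1,1])

```text
time: 14.07
tool_pos: [0.4931, -0.02, 0.0308]
eef_rot: [2.221, 2.221, 0.0]
wrist_force: [0.7, 0.1, -0.9]
grip_width: 0.0451
gripper_force: 30.0
```

Call:
servo_tool(dp=[[0,0,0],[0,0,0],[0,0,0],[0,0,0]], twist=[[0,0,0],[0,0,0],[0,0,0],[0,0,0]], hand=[0.35,0.35,0.35,0.35])

```text
time: 14.4
tool_pos: [0.4931, -0.02, 0.0308]
eef_rot: [2.221, 2.221, 0.0]
wrist_force: [-0.7, 0.8, -0.4]
grip_width: 0.0593
gripper_force: 0.0
```

Call:
servo_tool(dp=[[0,0,1],[0,0,2.5],[0,0,3],[0,0,3],[0,0,3],[0,0,1],[0,-2,0],[0,-3,0]], twist=[[0,0,0],[0,0,0],[0,0,0],[0,0,0],[0,0,0],[0,0,0],[0,0,0],[0,0,0]], hand=[0.35,0.35,0.35,0.35,0.35,0.35,1,1])

```text
time: 15.07
tool_pos: [0.4935, -0.0689, 0.1679]
eef_rot: [2.216, 2.223, 0.003]
wrist_force: [0.3, -0.2, 0.5]
grip_width: 0.0506
gripper_force: 0.0
```

Call:
servo_tool(dp=[[0.2,-3.4,0],[0.2,-3.4,0],[0.2,-3.4,0],[0.2,-3.4,0],[0.2,-3.4,0],[0.2,-3.4,0],[0,-2,0],[0,-1,0]], twist=[[0,0,0],[0,0,0],[0,0,0],[0,0,0],[0,0,0],[0,0,0],[0,0,0],[0,0,0]], hand=[1,1,1,1,1,1,1,1])

```text
time: 15.73
tool_pos: [0.5046, -0.3069, 0.1663]
eef_rot: [2.223, 2.218, -0.0]
wrist_force: [-0.7, 0.0, -0.6]
grip_width: 0.0009
gripper_force: 0.0
```

Call:
servo_tool(dp=[[0,0,-1.5],[0,0,-2.5],[0,0,-2],[0,0,-1],[0,0,0],[0,0,0]], twist=[[0,0,0],[0,0,0],[0,0,0],[0,0,0],[0,0,0],[0,0,0]], hand=[1,1,1,1,1,1])

```text
time: 16.23
tool_pos: [0.5053, -0.3035, 0.0963]
eef_rot: [-2.221, -2.222, -0.0]
wrist_force: [-0.0, -0.2, 0.3]
grip_width: 0.0001
gripper_force: 0.0
```

```bash
python3 - <<'E'
from station import imaging
import cv2,numpy as np
S=imaging.snapshot("scene");T=imaging.snapshot("side")
cv2.imwrite("pics/bell2.png",np.hstack([cv2.resize(S[200:360,140:340],(400,320),interpolation=2),cv2.resize(T[220:450,200:360],(222,320),interpolation=2)]))
E
```

```text
(no output)
```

View pics/bell2.png

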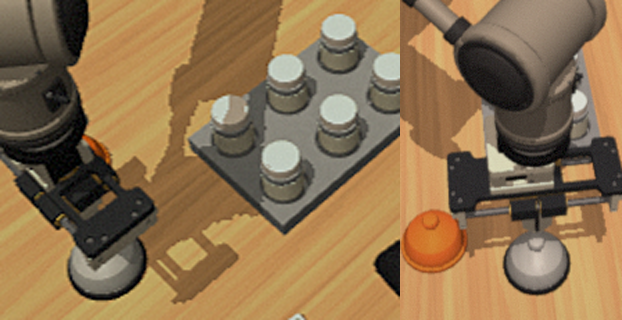

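All six pockets are filled, with every lid at the same level. The shut fingers are above the steel bell at crop (105,255), so I press down in steps.

Call:
servo_tool(dp=[[0,0,-1.5],[0,0,-1.5],[0,0,-0.5],[0,0,-0.3],[0,0,-0.2],[0,0,0],[0,0,0]], twist=[[0,0,0],[0,0,0],[0,0,0],[0,0,0],[0,0,0],[0,0,0],[0,0,0]], hand=[1,1,1,1,1,1,1])

```text
time: 16.92
tool_pos: [0.5053, -0.3041, 0.0567]
eef_rot: [2.221, 2.221, 0.0]
wrist_force: [-2.2, 2.3, 3.3]
grip_width: 0.0007
gripper_force: 1.4
```

Call:
servo_tool(dp=[[0,0,-0.2],[0,0,-0.2],[0,0,0]], twist=[[0,0,0],[0,0,0],[0,0,0]], hand=[1,1,1])

```text
time: 17.17
tool_pos: [0.5055, -0.3043, 0.0523]
eef_rot: [2.22, 2.22, 0.0]
wrist_force: [-1.7, 1.8, 4.2]
grip_width: 0.0006
gripper_force: 2.3
```

Call:
servo_tool(dp=[[0,0,-0.1],[0,0,0],[0,0,0]], twist=[[0,0,0],[0,0,0],[0,0,0]], hand=[1,1,1])

```text
time: 17.42
tool_pos: [0.5056, -0.3044, 0.0521]
eef_rot: [2.22, 2.22, 0.001]
wrist_force: [-1.9, 2.0, 10.3]
grip_width: 0.0006
gripper_force: 5.5
```

The force jumped to 10 N with no further travel, so the plunger is on its stop. I let it up and retreat.

Call:
servo_tool(dp=[[0,0,0.5],[0,0,1],[0,0,2],[0,0,3],[0,0,3],[0,0,1],[0,0,0],[0,0,0]], twist=[[0,0,0],[0,0,0],[0,0,0],[0,0,0],[0,0,0],[0,0,0],[0,0,0],[0,0,0]], hand=[1,1,1,1,1,1,1,1])

```text
time: 18.08
tool_pos: [0.5049, -0.3039, 0.1555]
eef_rot: [2.221, 2.221, 0.0]
wrist_force: [-0.7, 0.4, 0.3]
grip_width: 0.0005
gripper_force: 0.0
```

```bash
python3 - <<'E'
from station import imaging,bot,ticket
import cv2,numpy as np
S=imaging.snapshot("scene");cv2.imwrite("pics/end.png",S)
print(ticket.hand_in())
E
```

```text
the job is handed in; nothing more can be done
None
```

Both spare jars are down in the two empty pockets, the steel bell was pressed to its stop and released, and the job was handed in at about 18 s; no verdict came back, and I did not view a final picture.

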